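# Freshen the candles in the hall beam

### The job

The ivory candle in the oak candle beam has burnt down: take its stub out and set it in the brass dish. Then lower the two new candles, the slim peach one and the stout ivory one, each into the cup of the beam that fits it snugly, standing upright on the bottom of the cup. Do not let the stub or a candle fall from a height or knock one over, and leave the plum candle in its cup and everything else on the table where it is.

Things in the scene. Friction and masses are not known exactly. Their poses are not given: they have to be found in the camera images.
- beam: Candle beam: fixed mid-brown oak block 334 x 100 x 50 mm high, five round blind cups in its top in one row, each with a brass collar and dark felt floor. Origin at the centre of its underside on the table; row along its y axis (narrowest cup at -y, widest at +y), x across, z up. Cups are 30 mm deep (floor 20 mm above the table), 3 mm wider than their candle, chamfered 3 mm at the mouth.
- cup24 (a point): Centre of the mouth of the first, narrowest cup (hole 27 mm, for 24 mm candles), level with the beam's top, 135.5 mm from the beam's origin towards -y. Empty at the start.
- cup32 (a point): Centre of the mouth of the second cup (hole 35 mm, for 32 mm candles), at y = -86.5 mm on the beam. Empty at the start.
- cup40 (a point): Centre of the mouth of the third cup (hole 43 mm, for 40 mm candles), at y = -29.5 mm on the beam. Empty at the start.
- cup48 (a point): Centre of the mouth of the fourth cup (hole 51 mm, for 48 mm candles), at y = +35.5 mm on the beam. The burnt stub stands in it at the start.
- cup58 (a point): Centre of the mouth of the fifth, widest cup (hole 61 mm, for 58 mm candles), at y = +113.5 mm on the beam. The plum candle stands in it and stays.
- stub_center (a point): Centre of the burnt-down ivory candle stub, an upright wax cylinder 48 mm in diameter and 65 mm high with a dark melt pool on top, about 0.1 kg. It stands on the floor of cup48 and projects 35 mm above the beam. z along its axis.
- slim_center (a point): Centre (half-way up) of the new slim peach candle, a wax cylinder 32 mm in diameter and 150 mm high, about 0.11 kg, standing upright on the table left of the beam. z along its axis.
- stout_center (a point): Centre (half-way up) of the new stout ivory candle, a wax cylinder 48 mm in diameter and 120 mm high, about 0.2 kg, standing upright on the table left of the beam; which of the two new candles is the nearer one changes. z along its axis.
- big_center (a point): Centre of the plum candle, 58 mm in diameter and 75 mm high, which stands in the widest cup and projects 45 mm above the beam. Leave it.
- dish: Round brass dish for candle ends, loose, 0.45 kg, on the table right of the beam: 140 mm across the rim, 24 mm high, flat inner floor about 96 mm across and 5 mm above the table. Origin at the centre of its underside.
- snuffer: Brass candle snuffer, 215 mm long, 26 mm bell, lying on the table beyond the new candles, far left. A bystander. Origin under the middle of the handle.
- matchbox: Plum box of long matches, 110 x 62 x 20 mm, lying beyond the beam to the left. A bystander. Origin at the centre of its underside.
- elk: Green glazed ceramic elk, about 140 mm long and 170 mm high, beyond the dish at the far right. A bystander. Origin on the table under its middle.
- keybowl: Cream bowl with keys, 160 mm across, 45 mm high, beyond the beam. A bystander. Origin at the centre of its underside.
- carton: Open cardboard candle carton, 130 x 190 x 55 mm, to the left of the new candles. A bystander. Origin at the centre of its underside.
Mind the look-alikes: they are no part of the job. What is meant by the part that bears big_center is not turquoise, and is the smaller of those in its own colour. What is shaped like the part that bears stout_center but green is not meant.

How it is judged:
By the outcome, as a careful person would: the job done as asked, in the order asked, and still so for the second after the job is handed in, with the robot touching nothing.
It also fails if it takes over 70 s, if anything falls off the work surface, if the arm or the gripper's body presses on something with over 40 N, if the wrist force passes 120 N, or if a joint passes its speed limit or range.

### The arm

A 6-joint arm with a two-finger parallel gripper is mounted at the origin on the work surface. World frame = base frame: x ahead of the robot, y to its left, z up, the work surface at z = 0. Lengths are in m, angles in rad, forces in N, time in s.
With the tool pointing down it reaches from about 0.35 to 0.85 m from the base axis. Payload 8.1 kg.
Tool frame: the origin (TCP) lies on the mounting face of the last link; the fingertips stand 186 mm ahead of it and the grasp point (between the pads) lies 167 mm ahead of it; z points along the fingers, y is the direction in which the jaws open and shut (so a half turn about z gives the same grasp; the last joint's range is limited). The gripper opens to 93 mm and grips with 3 to 60 N. Pads are 15 mm wide; open, the fingers measure 128 mm over their backs; the gripper's body (75 mm by 188 mm) begins 65 mm behind the grasp point.
Start: joints at [1.129, 0.13, 1.488, -0, 1.523, -0.085], TCP at [0.21, 0.562, 0.405] pointing down, gripper open.
Joint ranges: [-2.96, 2.96], [-0.89, 2.26], [0.02, 2.5], [-1.34, 4.48], [0, 2.73], [-2.66, 2.66]. Speed limits (rad/s): [2.39, 2.39, 2.79, 3.14, 3.14, 3.14].

### API

Orientations are given as a rotation vector (axis times angle).
In Python, from plant import robot, read_camera, spotter gives the robot as it stands.
- The arm moves only by the tool arm_command, never from a script. Its arguments are lists of equal length, an entry for each row: "xyz": the shift along the world's x, y, z in cm, a list of three; "turn": the turn, a rotation vector about the world's x, y, z in rad, a list of three. A call has 1 to 12 rows; each row shifts and turns the commanded pose from where the row before left it; what a row does not reach is not made up. A row lasts 1/8 s, in which the tool goes at most 62.5 mm and 10.7 degrees, less where a joint would pass 70% of its speed; a pose out of reach is approached as far as the arm can. A call is refused whole if a number of a shift passes 6.25 or a number of a turn 0.188, either way. A call with a gripper value outside its range is refused whole. "gripper" is the finger opening in cm, from 0 to 9.3, set as the call begins (left out, the last holds). The fingers move at their own pace and stop on an object; "force" is the grip in N (left out, the last holds). Time passes only in rows, so rows that do not move let the fingers close. It gives the time, the measured TCP pose, the force and the opening at its end, in the units of the state.
- robot.read_state(): the state, without advancing time (a new reading comes with each control period).
- read_camera(name): name is "side" or "top"; returns a dict with "frame" (384x512x3 uint8, red, green, blue), "z_map" (384x512 float32, m along the optical axis (not along the pixel's ray), 0 where there is no reading), "fx", "fy", "cx", "cy" (pixels), "eye" and "orientation" of the camera in the world. Camera axes: x right, y down, z forward; pixel columns grow to the right and rows downward; lengths in m; the calibration is good to about 2 mm. A picture is of the moment at which its call begins.
- robot.close_job(): hands the job in, once; it reports no verdict.
Trained networks look in a picture, given as the dict that the camera call returned (one of the last four; its "shot" number tells which), for a name from the list of things; names that differ only in an ending like _2 or _b are one class to them, and where a whole thing is asked for, a point or a joint stands for the part that bears it (a point fixed in the world has none). Each returns a list of dicts, best first, with "confidence" (0 to 1); they miss things now and then, are a little off and sometimes report something else, mostly with a low value. They report only what shows in the picture. A call takes as long as a camera call. They do not tell look-alikes from the thing itself.
- spotter.masks_of(picture, query): "pixels" (384x512 bool, what is visible of it) and "centre" ([row, column] in pixels, amid what is visible of it).
The state is a dict: "t": time; "q": joint angles; "dq": joint speeds; "joint_torque": joint torques, N m; "tool_pos": TCP position; "orientation": TCP orientation; "force": force on the tool from outside, world axes, zero at the start; "wrist_torque": the same for the moment, N m; "opening": finger opening in m.
Only numpy, scipy, OpenCV 4.12 (cv2) and the standard library are available. Lean on these libraries where they do the work, as an engineer would, in place of code of your own. Each camera call takes 0.05 s, during which the arm holds its last target. There are 200 camera calls.

## Working session

There is one attempt and no reset: what is moved stays moved. The work goes in short steps, Python scripts to look and compute and a tool call to move; the robot and the scene stay as the last step left them, time stands still between calls to the robot, and variables do not carry over. Pictures are saved under pics/ and viewed, about 8 in all and at most 12, crops included, and the job is handed in when it is done.

Besides the shell and the picture viewer there is one more tool, called after "Request:" in YAML: its name, and indented under it one key for each argument. arm_command: Moves the arm, as the interface text tells. Its arguments: {"type":"object","properties":{"xyz":{"type":"array","items":{"type":"array","items":{"type":"number"}}},"turn":{"type":"array","items":{"type":"array","items":{"type":"number"}}},"gripper":{"type":"number"},"force":{"type":"number"}},"required":["xyz","turn"]}

```bash
ls; mkdir -p pics; cat > h.py <<'E'
import numpy as np, cv2
from scipy.spatial.transform import Rotation as R
from plant import robot, read_camera, spotter
def rot(o):
    o=np.array(o,float)
    return o if o.shape==(3,3) else R.from_rotvec(o).as_matrix() if o.size==3 else R.from_quat(o).as_matrix()
def cloud(p):
    z=p["z_map"]; v,u=np.indices(z.shape)
    c=np.stack([(u-p["cx"])/p["fx"]*z,(v-p["cy"])/p["fy"]*z,z],-1)
    w=c@rot(p["orientation"]).T+np.array(p["eye"]); w[z==0]=np.nan
    return w
E
python3 - <<'E'
from h import *
s=robot.read_state(); print({k:np.round(v,3) for k,v in s.items()})
for n in ["side","top"]:
    p=read_camera(n); print(n,p["eye"],p["orientation"],p["fx"],p["cx"],p["cy"])
    cv2.imwrite(f"pics/{n}1.png",cv2.resize(p["frame"][...,::-1],(800,600)))
    w=cloud(p); np.savez(f"{n}1.npz",w=w,f=p["frame"])
    for q in ["beam","stub_center","slim_center","stout_center","big_center","dish","snuffer","matchbox"]:
        for m in spotter.masks_of(p,q):
            px=w[m["pixels"]]; px=px[~np.isnan(px[:,0])]
            if len(px)<5: continue
            zt=np.percentile(px[:,2],95); t=px[px[:,2]>zt-.006]
            print(q,round(m["confidence"],2),np.round(m["centre"]),"n",len(px),"ztop",round(zt,3),"topmid",np.round((t.min(0)+t.max(0))/2,3),"ext",np.round(np.ptp(t,axis=0),3), "rgb",np.median(p["frame"][m["pixels"]],axis=0))
E
```

```text
pics
{'t': np.float64(0.0), 'q': array([ 1.129,  0.131,  1.489,  0.   ,  1.523, -0.085]), 'dq': array([-0.002, -0.003, -0.   , -0.002,  0.   ,  0.001]), 'joint_torque': array([-3.0000e-03, -5.5985e+01, -4.9175e+01,  7.7000e-02,  3.6000e-02,
       -0.0000e+00]), 'tool_pos': array([0.209, 0.562, 0.404]), 'orientation': array([-5.570e-01, -3.091e+00,  3.000e-03]), 'force': array([-0.124, -0.197,  0.379]), 'wrist_torque': array([-0.002, -0.02 , -0.021]), 'opening': np.float64(0.093)}
side [0.51222467 0.88334069 1.08427658] [-0.16091686  2.93947161 -1.04726724] 466.8971281000742 258.2192717781129 193.64131928061224
beam 0.64 [176. 269.] n 2596 ztop 0.054 topmid [ 0.547 -0.02   0.065] ext [0.182 0.346 0.035] rgb [203. 137.  70.]
stub_center 0.65 [182. 274.] n 268 ztop 0.089 topmid [0.54  0.031 0.089] ext [0.043 0.076 0.013] rgb [253.  248.5 214. ]
stub_center 0.35 [180. 268.] n 2791 ztop 0.054 topmid [ 0.548 -0.02   0.07 ] ext [0.183 0.346 0.044] rgb [202. 136.  70.]
slim_center 0.82 [274. 243.] n 516 ztop 0.152 topmid [0.592 0.321 0.154] ext [0.031 0.03  0.017] rgb [251.  173.5 111. ]
st
[... 2463 characters left out ...]
  76.]
big_center 0.64 [249. 275.] n 224 ztop 0.079 topmid [ 0.375 -0.025  0.077] ext [0.052 0.056 0.008] rgb [ 72. 221. 206.]
dish 0.78 [218. 373.] n 1111 ztop 0.024 topmid [ 0.485 -0.375  0.025] ext [0.136 0.135 0.013] rgb [237. 213. 105.]
dish 0.72 [200. 281.] n 2349 ztop 0.055 topmid [ 0.552 -0.023  0.072] ext [0.18  0.343 0.047] rgb [196. 141.  84.]
dish 0.58 [220. 117.] n 2284 ztop 0.07 topmid [0.518 0.64  0.076] ext [0.098 0.039 0.023] rgb [246. 245. 239.]
snuffer 0.65 [138. 278.] n 1305 ztop 0.044 topmid [ 0.786 -0.057  0.045] ext [0.154 0.153 0.013] rgb [241. 229. 200.]
matchbox 0.86 [149. 205.] n 479 ztop 0.026 topmid [0.763 0.213 0.025] ext [0.11  0.095 0.01 ] rgb [155.  90.  83.]
```

View pics/side1.png

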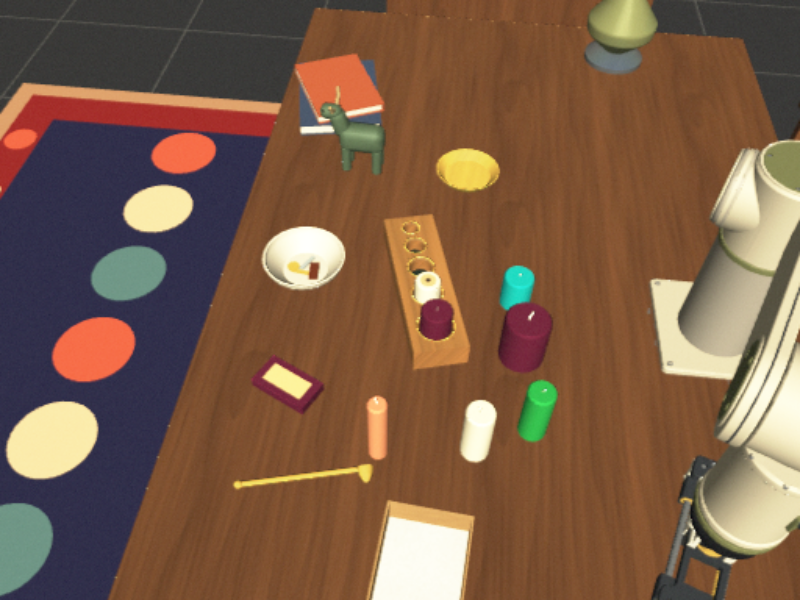

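View pics/top1.png

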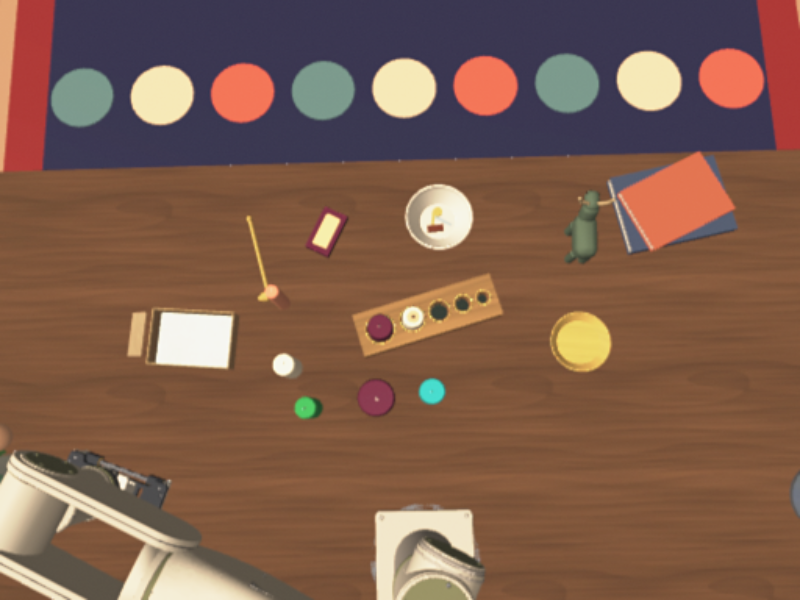

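```bash
cat > m.py <<'E'
from h import *
# fits: beam top plane points; cylinders' top discs
for n in ["side","top"]:
    d=np.load(f"{n}1.npz"); w=d["w"]; f=d["f"].astype(int)
    def disc(name,xy,zt,r):
        m=(np.hypot(w[...,0]-xy[0],w[...,1]-xy[1])<r*1.5)&(abs(w[...,2]-zt)<.006)
        p=w[m][:,:2].astype(np.float32); c,rr=cv2.minEnclosingCircle(p)
        print(n,name,"circle",np.round(c,4),round(rr,4),"mean",np.round(p.mean(0),4),"medz",np.round(np.median(w[m][:,2]),4),len(p))
    disc("slim",(.592,.321),.150,.016); disc("stout",(.437,.300),.120,.024)
    disc("stub",(.542,.012),.085,.024); disc("big",(.518,.09),.095,.029); disc("dishrim",(.483,-.375),.024,.07)
    m=(abs(w[...,2]-.0505)<.006)&(abs(w[...,0]-.548)<.12)&(abs(w[...,1]+.02)<.22)
    p=w[m][:,:2]; c=p.mean(0)
    r=cv2.minAreaRect((p*1000).astype(np.float32)); print(n,"beam",np.round(r[0],1),np.round(r[1],1),r[2],np.median(w[m][:,2]),len(p))
E
python3 m.py
```

```text
side slim circle [0.5925 0.3208] 0.0164 mean [0.5917 0.3229] medz 0.1496 132
side stout circle [0.4359 0.2997] 0.0244 mean [0.436  0.3013] medz 0.1198 274
side stub circle [0.5396 0.0141] 0.0247 mean [0.5385 0.0166] medz 0.0849 176
side big circle [0.5179 0.0904] 0.0294 mean [0.5176 0.0915] medz 0.095 284
side dishrim circle [ 0.4803 -0.3774] 0.0717 mean [ 0.4768 -0.3927] medz 0.0224 202
side beam [547.9 -19.7] [101.6 341.1] 15.97545051574707 0.05030792099951609 2096
top slim circle [0.5942 0.3198] 0.0156 mean [0.5938 0.319 ] medz 0.1493 61
top stout circle [0.4386 0.2982] 0.024 mean [0.4379 0.2974] medz 0.1197 149
top stub circle [0.541  0.0129] 0.0241 mean [0.5412 0.0132] medz 0.0847 132
top big circle [0.5195 0.0877] 0.0283 mean [0.5192 0.0877] medz 0.0942 191
top dishrim circle [ 0.4835 -0.3764] 0.0695 mean [ 0.4836 -0.383 ] medz 0.0219 244
top beam [551.7 -21.4] [100.8 334.3] 15.93639850616455 0.04992879966957009 1823
```

The pictures show the beam with the stub at about (413,317) in the top view. The cups run right from there to (483,297), and the plum candle is at (378,327). The dish is at (580,341), the peach candle at (275,295) and the ivory one at (287,366). The green, turquoise and big plum candles are decoys. Next I refine the cup positions and start moving.

```bash
cat > cups.py <<'E'
from h import *
eyes={"side":[0.51222467,0.88334069,1.08427658],"top":[0.32854176,0.05127736,1.47748257]}
u=np.array([-np.sin(np.radians(15.95)),np.cos(np.radians(15.95))]); v=np.array([u[1],-u[0]])
c0=np.array([.550,-.0205])
for n in eyes:
    d=np.load(f"{n}1.npz"); w=d["w"]; f=d["f"].astype(int); e=np.array(eyes[n])
    t=(e[2]-.05)/(e[2]-w[...,2]); P=(e+(w-e)*t[...,None])[...,:2]-c0
    a,b=P@u,P@v  # along row, across
    dark=(f.max(-1)<100)
    yel=(f[...,1]>165)&(f[...,2]<140)&(f[...,0]>200)
    for y,r in [(-.1355,.0135),(-.0865,.0175),(-.0295,.0215),(.0355,.0255),(.1135,.0305)]:
        near=np.hypot(a-y,b)<r+.007
        o=[]
        for m in (dark,yel):
            k=near&m
            o.append((k.sum(),np.round([1e3*(a[k].min()+a[k].max())/2-1e3*y,1e3*(b[k].min()+b[k].max())/2,1e3*np.ptp(a[k]),1e3*np.ptp(b[k])],1) if k.sum()>3 else None))
        print(n,y,o)
E
python3 cups.py
```

```text
side -0.1355 [(np.int64(0), None), (np.int64(25), array([-2.3, -1.1, 35.1, 36.3]))]
side -0.0865 [(np.int64(6), array([14.7,  2.6,  5. , 12. ])), (np.int64(23), array([-1.2, -0.2, 40.7, 44.6]))]
side -0.0295 [(np.int64(17), array([11.2,  5.4, 11.2, 21.2])), (np.int64(31), array([ 0.1, -1.8, 54.4, 50.2]))]
side 0.0355 [(np.int64(1), None), (np.int64(25), array([-3.3, -0.7, 55.3, 60.1]))]
side 0.1135 [(np.int64(64), array([-4.5, -0.4, 55.6, 60.9])), (np.int64(29), array([ 5.5, -0.6, 57.1, 71. ]))]
top -0.1355 [(np.int64(24), array([ 1.8, -1.7, 16.1, 19.6])), (np.int64(18), array([-0.5, -0.5, 34.5, 38.1]))]
top -0.0865 [(np.int64(48), array([ 1.7, -1.6, 26.4, 26.5])), (np.int64(27), array([-1.8,  0.1, 44.8, 46.1]))]
top -0.0295 [(np.int64(80), array([ 0.9, -0.5, 35.5, 35.6])), (np.int64(23), array([-0.3, -0.4, 51.5, 54.3]))]
top 0.0355 [(np.int64(0), None), (np.int64(35), array([-0.1, -0.2, 58.2, 62. ]))]
top 0.1135 [(np.int64(29), array([ -1.4, -17.3,  47.6,  20.2])), (np.int64(25), array([-0.6, -6.3, 69.3, 60.2]))]
```

Request:
arm_command:
  xyz:
    - [2.7,-4.5,0]
    - [2.7,-4.5,0]
    - [2.7,-4.5,0]
    - [2.7,-4.5,0]
    - [2.7,-4.5,0]
    - [2.7,-4.5,0]
    - [2.7,-4.5,0]
    - [2.7,-4.5,0]
    - [2.7,-4.5,0]
    - [2.7,-4.5,0]
    - [2.7,-4.5,0]
    - [0,0,0]
  turn:
    - [0,0,-0.085]
    - [0,0,-0.085]
    - [0,0,-0.085]
    - [0,0,-0.085]
    - [0,0,-0.085]
    - [0,0,-0.085]
    - [0,0,-0.085]
    - [0,0,-0.085]
    - [0,0,-0.085]
    - [0,0,-0.085]
    - [0,0,-0.085]
    - [0,0,0]
  gripper: 9.3
  force: 15

```text
t: 2.4
tool_pos: [0.5077, 0.0643, 0.4047]
orientation: [1.897, 2.503, -0.001]
force: [-1.0, 0.8, 0.0]
opening: 0.0931
```

Request:
arm_command:
  xyz:
    - [1.1,-1.7,0]
    - [1.1,-1.7,0]
    - [1.1,-1.7,0]
    - [0,0,-3]
    - [0,0,-3]
    - [0,0,-3]
    - [0,0,-3]
    - [0,0,-2]
    - [0,0,-1.2]
    - [0,0,-1]
    - [0,0,0]
    - [0,0,0]
  turn:
    - [0,0,0]
    - [0,0,0]
    - [0,0,0]
    - [0,0,0]
    - [0,0,0]
    - [0,0,0]
    - [0,0,0]
    - [0,0,0]
    - [0,0,0]
    - [0,0,0]
    - [0,0,0]
    - [0,0,0]

```text
t: 3.9
tool_pos: [0.54, 0.0162, 0.2436]
orientation: [1.89, 2.508, 0.001]
force: [0.1, -0.6, 0.0]
opening: 0.0932
```

Request:
arm_command:
  xyz:
    - [0,-0.2,-0.2]
    - [0,0,0]
    - [0,0,0]
    - [0,0,0]
    - [0,0,0]
    - [0,0,0]
    - [0,0,0]
    - [0,0,0]
    - [0,0,0]
    - [0,0,0]
  turn:
    - [0,0,0]
    - [0,0,0]
    - [0,0,0]
    - [0,0,0]
    - [0,0,0]
    - [0,0,0]
    - [0,0,0]
    - [0,0,0]
    - [0,0,0]
    - [0,0,0]
  gripper: 4.0
  force: 15

```text
t: 5.15
tool_pos: [0.5396, 0.0142, 0.2408]
orientation: [1.891, 2.509, 0.0]
force: [0.7, 0.8, 0.6]
opening: 0.0479
```

```bash
python3 - <<'E'
from h import *
for i in range(3):
    s=robot.read_state(); print(np.round(s["tool_pos"],4),np.round(s["force"],2),s["opening"],s["t"])
E
```

```text
[0.5396 0.0142 0.2408] [0.75 0.84 0.64] 0.047928677534610754 5.15
[0.5396 0.0142 0.2408] [0.75 0.84 0.64] 0.047928677534610754 5.15
[0.5396 0.0142 0.2408] [0.75 0.84 0.64] 0.047928677534610754 5.15
```

Request:
arm_command:
  xyz:
    - [0,0,0.5]
    - [0,0,1]
    - [0,0,1]
    - [0,0,1]
    - [0,0,1]
    - [0,0,1.5]
    - [0,0,1.5]
    - [0,0,1]
    - [-0.2,-1.5,0]
    - [-0.4,-2.5,0]
    - [-0.5,-3.5,0]
    - [-0.5,-3.5,0]
  turn:
    - [0,0,0]
    - [0,0,0]
    - [0,0,0]
    - [0,0,0]
    - [0,0,0]
    - [0,0,0]
    - [0,0,0]
    - [0,0,0]
    - [0,0,0]
    - [0,0,0]
    - [0,0,0]
    - [0,0,0]

```text
t: 6.65
tool_pos: [0.5228, -0.0974, 0.325]
orientation: [-1.89, -2.508, 0.001]
force: [0.3, -0.4, -0.9]
opening: 0.0477
```

Request:
arm_command:
  xyz:
    - [-0.6,-4,0]
    - [-0.6,-4,0]
    - [-0.6,-4,0]
    - [-0.6,-4,0]
    - [-0.6,-4,0]
    - [-0.6,-4,0]
    - [-0.4,-2.5,0]
    - [-0.2,-1.5,0]
    - [0,0,0]
    - [0,0,0]
  turn:
    - [0,0,0]
    - [0,0,0]
    - [0,0,0]
    - [0,0,0]
    - [0,0,0]
    - [0,0,0]
    - [0,0,0]
    - [0,0,0]
    - [0,0,0]
    - [0,0,0]

```text
t: 7.9
tool_pos: [0.4819, -0.3748, 0.3256]
orientation: [-1.89, -2.509, -0.001]
force: [-0.4, 0.8, -1.0]
opening: 0.048
```

```bash
python3 - <<'E'
from h import *
s=robot.read_state(); print(np.round(s["tool_pos"],4),np.round(s["force"],2),s["opening"],s["t"])
a=[]
for n in ["side","top"]:
    p=read_camera(n); a.append(cv2.resize(p["frame"][...,::-1],(400,300)) if 0 else p["frame"][60:320,140:440,::-1])
    w=cloud(p)
    m=(np.hypot(w[...,0]-.482,w[...,1]+.377)<.09)
    for lo,hi in [(.003,.012),(.015,.03)]:
        k=m&(w[...,2]>lo)&(w[...,2]<hi)
        if k.sum()>5: q=w[k]; print(n,lo,k.sum(),np.round(cv2.minEnclosingCircle(q[:,:2].astype(np.float32)),4) if 0 else cv2.minEnclosingCircle(q[:,:2].astype(np.float32)),q[:,2].mean())
cv2.imwrite("pics/s2.png",np.hstack(a))
E
```

```text
[ 0.4819 -0.3748  0.3256] [-0.35  0.82 -0.99] 0.04803442721342189 7.9
side 0.003 551 ((0.48257267475128174, -0.37615257501602173), 0.08890359103679657) 0.006383702725021095
side 0.015 269 ((0.48175516724586487, -0.3772536516189575), 0.07385692000389099) 0.0210450242917065
top 0.003 361 ((0.4826568365097046, -0.37738946080207825), 0.08947396278381348) 0.006217228685295101
top 0.015 142 ((0.48361876606941223, -0.3761803209781647), 0.06948161125183105) 0.021014551022093184
```

View pics/s2.png

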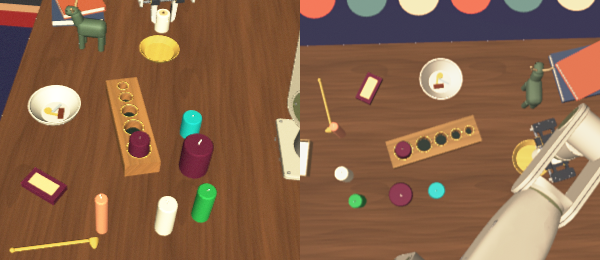

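The stub has come out cleanly and hangs over the dish, and all the cups except the plum one are empty. Lowering it now.

Request:
arm_command:
  xyz:
    - [0,-0.1,-1.5]
    - [0,0,-2]
    - [0,0,-2]
    - [0,0,-2]
    - [0,0,-1.2]
    - [0,0,-0.6]
    - [0,0,-0.4]
    - [0,0,0]
    - [0,0,0]
  turn:
    - [0,0,0]
    - [0,0,0]
    - [0,0,0]
    - [0,0,0]
    - [0,0,0]
    - [0,0,0]
    - [0,0,0]
    - [0,0,0]
    - [0,0,0]

```text
t: 9.12
tool_pos: [0.4818, -0.377, 0.2295]
orientation: [1.89, 2.508, -0.0]
force: [-0.2, -0.3, -0.8]
opening: 0.0479
```

Request:
arm_command:
  xyz:
    - [0,0,-0.1]
    - [0,0,0]
    - [0,0,0]
  turn:
    - [0,0,0]
    - [0,0,0]
    - [0,0,0]

```text
t: 9.5
tool_pos: [0.4815, -0.3768, 0.2278]
orientation: [1.891, 2.509, -0.0]
force: [-0.2, 0.2, -1.5]
opening: 0.048
```

Request:
arm_command:
  xyz:
    - [0,0,-0.1]
    - [0,0,0]
    - [0,0,0]
  turn:
    - [0,0,0]
    - [0,0,0]
    - [0,0,0]

```text
t: 9.88
tool_pos: [0.4815, -0.3768, 0.2267]
orientation: [-1.891, -2.509, 0.0]
force: [0.1, -0.5, -1.4]
opening: 0.0475
```

Request:
arm_command:
  xyz:
    - [0,0,-0.1]
    - [0,0,0]
    - [0,0,0]
  turn:
    - [0,0,0]
    - [0,0,0]
    - [0,0,0]

```text
t: 10.25
tool_pos: [0.4816, -0.3768, 0.2258]
orientation: [1.891, 2.509, -0.0]
force: [0.3, 0.5, -0.2]
opening: 0.0475
```

Request:
arm_command:
  xyz:
    - [0,0,-0.05]
    - [0,0,0]
    - [0,0,0]
  turn:
    - [0,0,0]
    - [0,0,0]
    - [0,0,0]

```text
t: 10.62
tool_pos: [0.4817, -0.3769, 0.2258]
orientation: [1.891, 2.508, -0.0]
force: [-0.9, 1.4, 5.4]
opening: 0.0477
```

Request:
arm_command:
  xyz:
    - [0,0,0]
    - [0,0,0]
    - [0,0,0]
    - [0,0,0]
    - [0,0,0]
    - [0,0,1]
    - [0,0,2]
    - [0,0,3]
    - [0,0,3]
    - [0,0,4]
    - [0,0,4]
    - [0,0,3]
  turn:
    - [0,0,0]
    - [0,0,0]
    - [0,0,0]
    - [0,0,0]
    - [0,0,0]
    - [0,0,0]
    - [0,0,0]
    - [0,0,0]
    - [0,0,0]
    - [0,0,0]
    - [0,0,0]
    - [0,0,0]
  gripper: 9.3

```text
t: 12.12
tool_pos: [0.4815, -0.3767, 0.4297]
orientation: [1.888, 2.505, -0.001]
force: [0.0, 0.7, 0.4]
opening: 0.0931
```

Request:
arm_command:
  xyz:
    - [0.4,2,0]
    - [0.6,3.7,0]
    - [0.8,5,0]
    - [0.8,5,0]
    - [0.8,5,0]
    - [0.8,5,0]
    - [0.8,5,0]
    - [0.8,5,0]
    - [0.8,5,0]
    - [0.8,5,0]
    - [0.8,5,0]
    - [0.8,5,0]
  turn:
    - [0,0,0]
    - [0,0,0]
    - [0,0,0]
    - [0,0,0]
    - [0,0,0]
    - [0,0,0]
    - [0,0,0]
    - [0,0,0]
    - [0,0,0]
    - [0,0,0]
    - [0,0,0]
    - [0,0,0]

```text
t: 13.62
tool_pos: [0.5706, 0.1827, 0.4247]
orientation: [-1.89, -2.509, 0.001]
force: [1.2, -0.3, 0.5]
opening: 0.0928
```

Request:
arm_command:
  xyz:
    - [0.8,5,0]
    - [0.8,4,0]
    - [0.5,3,0]
    - [0.05,2,0]
    - [0,0,0]
    - [0,0,0]
    - [0,0,0]
  turn:
    - [0,0,0]
    - [0,0,0]
    - [0,0,0]
    - [0,0,0]
    - [0,0,0]
    - [0,0,0]
    - [0,0,0]

```text
t: 14.5
tool_pos: [0.5932, 0.3191, 0.4255]
orientation: [1.892, 2.507, 0.0]
force: [-0.3, -0.1, -0.3]
opening: 0.0928
```

```bash
python3 - <<'E'
from h import *
s=robot.read_state(); print(np.round(s["tool_pos"],4),s["opening"],s["t"])
a=[]
for n in ["side","top"]:
    p=read_camera(n); w=cloud(p); np.savez(f"{n}2.npz",w=w,f=p["frame"]); a.append(p["frame"][60:320,140:440,::-1])
    for nm,xy,lo,hi,r in [("stub",(.482,-.377),.064,.08,.04),("rim",(.482,-.377),.018,.03,.09),("stout",(.437,.299),.114,.126,.036),("slim",(.593,.3205),.145,.155,.025)]:
        k=(np.hypot(w[...,0]-xy[0],w[...,1]-xy[1])<r)&(w[...,2]>lo)&(w[...,2]<hi)
        if k.sum()>5: q=w[k]; print(n,nm,k.sum(),cv2.minEnclosingCircle(q[:,:2].astype(np.float32)),np.median(q[:,2]))
cv2.imwrite("pics/s3.png",np.hstack(a))
E
sed -i 's/1.npz/2.npz/' cups.py; python3 cups.py
```

```text
[0.5932 0.3191 0.4255] 0.09281701587233854 14.5
side stout 275 ((0.43542274832725525, 0.29907023906707764), 0.02451084554195404) 0.1201477680799592
side slim 124 ((0.5926533341407776, 0.3204202950000763), 0.016864113509655) 0.14997690377843087
top stub 141 ((0.4835123121738434, -0.3774864077568054), 0.023953119292855263) 0.06987897762693507
top rim 253 ((0.48352697491645813, -0.37650975584983826), 0.06988805532455444) 0.02238815894391566
side -0.1355 [(np.int64(0), None), (np.int64(3), None)]
side -0.0865 [(np.int64(6), array([14.7,  2.6,  5. , 12. ])), (np.int64(7), array([  0. , -15.5,  38.2,  13.9]))]
side -0.0295 [(np.int64(31), array([12.4,  4.3, 14.5, 29.3])), (np.int64(23), array([-1.8, -6.2, 50.6, 41.4]))]
side 0.0355 [(np.int64(196), array([ 6. , -2.1, 50.3, 59.9])), (np.int64(19), array([-3.3,  0.6, 55.3, 41.7]))]
side 0.1135 [(np.int64(358), array([ 0.1,  1.6, 74.4, 70.6])), (np.int64(8), array([ 17.5, -25.6,  31.7,  21.2]))]
top -0.1355 [(np.int64(23), array([ 1.8, -1.7, 16.1, 19.6])), (np.int64(16), array([-5.1, -0.5, 25.2, 38.1]))]
top -0.0865 [(np.int64(48), array([ 1.7, -1.6, 26.4, 26.5])), (np.int64(22), array([-1.8, -0.4, 44.8, 45. ]))]
top -0.0295 [(np.int64(78), array([ 0.9, -0.5, 35.5, 35.6])), (np.int64(23), array([-0.3, -0.4, 51.5, 54.3]))]
top 0.0355 [(np.int64(123), array([ 0.5, -0.8, 43.5, 44.9])), (np.int64(26), array([ 0.5, -0.2, 57. , 62. ]))]
top 0.1135 [(np.int64(29), array([ -1.4, -17.3,  47.6,  20.2])), (np.int64(25), array([-0.6, -6.3, 69.3, 60.2]))]
```

View pics/s3.png

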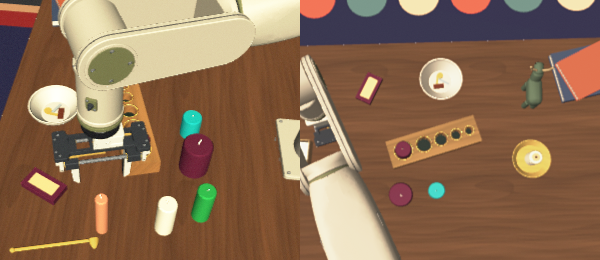

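The stub stands upright in the middle of the dish, at crop pixel (535,157). The arm is over the peach candle. Descending to grip it.

Request:
arm_command:
  xyz:
    - [0,0.1,-2]
    - [0,0,-3]
    - [0,0,-3]
    - [0,0,-3]
    - [0,0,-2.4]
    - [0,0,-1.4]
    - [0,0,-0.6]
    - [0,0,0]
    - [0,0,0]
  turn:
    - [0,0,0]
    - [0,0,0]
    - [0,0,0]
    - [0,0,0]
    - [0,0,0]
    - [0,0,0]
    - [0,0,0]
    - [0,0,0]
    - [0,0,0]

```text
t: 15.72
tool_pos: [0.5935, 0.3214, 0.2726]
orientation: [1.89, 2.508, 0.003]
force: [0.1, 0.9, -0.0]
opening: 0.0928
```

Request:
arm_command:
  xyz:
    - [0,0,0]
    - [0,0,0]
    - [0,0,0]
    - [0,0,0]
    - [0,0,0]
    - [0,0,0]
    - [0,0,0]
    - [0,0,0]
    - [0,0,0]
    - [0,0,0]
  turn:
    - [0,0,0]
    - [0,0,0]
    - [0,0,0]
    - [0,0,0]
    - [0,0,0]
    - [0,0,0]
    - [0,0,0]
    - [0,0,0]
    - [0,0,0]
    - [0,0,0]
  gripper: 2.5
  force: 12

```text
t: 16.98
tool_pos: [0.593, 0.3212, 0.2712]
orientation: [1.891, 2.509, -0.0]
force: [-0.0, 0.3, -0.4]
opening: 0.0322
```

```bash
python3 - <<'E'
from h import *
s=robot.read_state(); print(np.round(s["tool_pos"],4),np.round(s["orientation"],4),s["opening"],s["t"])
for n in ["side","top"]:
    p=read_camera(n); w=cloud(p); xy=(.593,.3205)
    for lo,hi in [(.145,.155),(.002,.15)]:
        k=(np.hypot(w[...,0]-xy[0],w[...,1]-xy[1])<.025)&(w[...,2]>lo)&(w[...,2]<hi)&(p["frame"][...,0]-p["frame"][...,2].astype(int)>50)
        if k.sum()>5: q=w[k]; print(n,k.sum(),cv2.minEnclosingCircle(q[:,:2].astype(np.float32)),np.median(q[:,2]))
E
```

```text
[0.593  0.3212 0.2712] [ 1.8909e+00  2.5088e+00 -1.0000e-04] 0.032185219711621846 16.975
side 53 ((0.590653657913208, 0.32253167033195496), 0.014899319037795067) 0.15030345073883566
side 416 ((0.5929937362670898, 0.3217187523841858), 0.024735134094953537) 0.07809038369179422
```

Request:
arm_command:
  xyz:
    - [0,0,0.6]
    - [0,0,1.2]
    - [0,0,2]
    - [0,0,2]
    - [0,0,2]
    - [0,0,2]
    - [0,0,1.5]
    - [0,0,0.7]
    - [-0.1,-1.5,0]
    - [-0.1,-2.5,0]
    - [-0.2,-3.5,0]
    - [-0.2,-4,0]
  turn:
    - [0,0,0]
    - [0,0,0]
    - [0,0,0]
    - [0,0,0]
    - [0,0,0]
    - [0,0,0]
    - [0,0,0]
    - [0,0,0]
    - [0,0,0]
    - [0,0,0]
    - [0,0,0]
    - [0,0,0]

```text
t: 18.58
tool_pos: [0.5864, 0.2045, 0.3898]
orientation: [-1.89, -2.508, 0.003]
force: [0.5, 0.3, -1.2]
opening: 0.0319
```

Request:
arm_command:
  xyz:
    - [-0.2,-4.5,0]
    - [-0.2,-4.5,0]
    - [-0.2,-4.5,0]
    - [-0.2,-4.5,0]
    - [-0.2,-4.5,0]
    - [-0.2,-4,0]
    - [-0.1,-2.5,0]
    - [-0.1,-1.5,0]
    - [0,-0.5,0]
    - [0,0,0]
    - [0,0,0]
    - [0,0,0]
  turn:
    - [0,0,0]
    - [0,0,0]
    - [0,0,0]
    - [0,0,0]
    - [0,0,0]
    - [0,0,0]
    - [0,0,0]
    - [0,0,0]
    - [0,0,0]
    - [0,0,0]
    - [0,0,0]
    - [0,0,0]

```text
t: 20.08
tool_pos: [0.5732, -0.103, 0.3913]
orientation: [-1.89, -2.51, -0.0]
force: [-0.3, 0.1, -1.6]
opening: 0.0321
```

Request:
arm_command:
  xyz:
    - [0,-0.06,-1]
    - [0,0,-1.5]
    - [0,0,-1.5]
    - [0,0,-1.2]
    - [0,0,-0.8]
    - [0,0,0]
    - [0,0,0]
    - [0,0,0]
  turn:
    - [0,0,0]
    - [0,0,0]
    - [0,0,0]
    - [0,0,0]
    - [0,0,0]
    - [0,0,0]
    - [0,0,0]
    - [0,0,0]

```text
t: 21.08
tool_pos: [0.5733, -0.1044, 0.332]
orientation: [1.89, 2.508, 0.001]
force: [0.6, 0.2, -0.8]
opening: 0.0318
```

```bash
cat > chk.py <<'E'
from h import *
import sys
s=robot.read_state(); print(np.round(s["tool_pos"],4),np.round(s["orientation"],3),s["t"])
a=[]
for n in ["side","top"]:
    p=read_camera(n); w=cloud(p); f=p["frame"].astype(int); cx,cy,rad=map(float,sys.argv[2:5])
    ivory=sys.argv[5]=="i"
    col=(f.min(-1)>150) if ivory else (f[...,0]-f[...,2]>70)&(f[...,0]>150)&(f[...,1]<195)
    for z in np.arange(.06,.17,.01):
        k=col&(np.hypot(w[...,0]-cx,w[...,1]-cy)<rad*1.6)&(abs(w[...,2]-z)<.005)
        if k.sum()>7:
            q=w[k][:,:2]
            from scipy.optimize import least_squares
            r=least_squares(lambda c:np.hypot(*(q-c).T)-rad,[cx,cy],loss="soft_l1",f_scale=.001)
            print(n,round(z,3),k.sum(),np.round(r.x,4),round(r.cost*1e6,1))
    uv=(rot(p["orientation"]).T@(np.array([cx,cy,.07])-p["eye"])); c=int(p["fx"]*uv[0]/uv[2]+p["cx"]); r_=int(p["fy"]*uv[1]/uv[2]+p["cy"])
    a.append(cv2.resize(p["frame"][max(0,r_-60):r_+60,c-60:c+60,::-1],(400,400),interpolation=cv2.INTER_CUBIC))
cv2.imwrite(sys.argv[1],np.hstack(a))
E
python3 chk.py pics/s4.png .573 -.1036 .016 p
```

```text
[ 0.5733 -0.1044  0.332 ] [1.890e+00 2.508e+00 1.000e-03] 21.075
side 0.07 20 [ 0.5722 -0.1059] 11.8
side 0.08 26 [ 0.5723 -0.1054] 17.6
side 0.09 27 [ 0.5727 -0.1057] 14.1
side 0.1 26 [ 0.5722 -0.1058] 10.7
side 0.11 28 [ 0.572  -0.1059] 21.7
side 0.12 29 [ 0.5721 -0.1063] 24.4
side 0.13 23 [ 0.572  -0.1058] 11.1
side 0.14 24 [ 0.5714 -0.1057] 19.9
side 0.15 25 [ 0.5724 -0.1058] 8.9
side 0.16 26 [ 0.5714 -0.1059] 16.1
side 0.17 28 [ 0.5728 -0.1059] 23.7
```

View pics/s4.png

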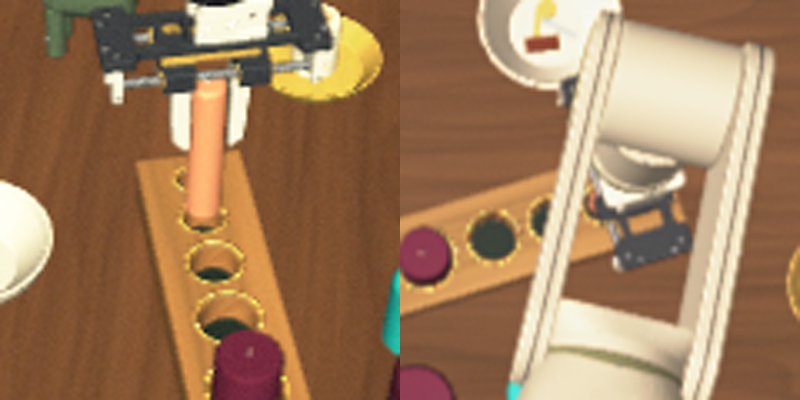

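The side view shows the peach candle upright over the second cup, mouth at (203,215) in the crop. Lowering it while watching the force.

Request:
arm_command:
  xyz:
    - [0.05,0,-0.5]
    - [0,0,-0.6]
    - [0,0,-0.6]
    - [0,0,-0.4]
    - [0,0,-0.3]
    - [0,0,0]
    - [0,0,0]
  turn:
    - [0,0,0]
    - [0,0,0]
    - [0,0,0]
    - [0,0,0]
    - [0,0,0]
    - [0,0,0]
    - [0,0,0]

```text
t: 22.05
tool_pos: [0.5736, -0.1044, 0.3074]
orientation: [1.891, 2.508, 0.0]
force: [0.1, 0.2, -1.6]
opening: 0.0319
```

Request:
arm_command:
  xyz:
    - [0,0,-0.4]
    - [0,0,-0.4]
    - [0,0,-0.3]
    - [0,0,-0.2]
    - [0,0,-0.1]
    - [0,0,0]
    - [0,0,0]
  turn:
    - [0,0,0]
    - [0,0,0]
    - [0,0,0]
    - [0,0,0]
    - [0,0,0]
    - [0,0,0]
    - [0,0,0]

```text
t: 22.92
tool_pos: [0.5736, -0.1044, 0.2934]
orientation: [1.891, 2.509, 0.0]
force: [-0.8, -0.3, -1.1]
opening: 0.0319
```

Request:
arm_command:
  xyz:
    - [0,0,-0.15]
    - [0,0,0]
    - [0,0,0]
  turn:
    - [0,0,0]
    - [0,0,0]
    - [0,0,0]

```text
t: 23.3
tool_pos: [0.5735, -0.1044, 0.2917]
orientation: [-1.891, -2.509, 0.0]
force: [0.5, -0.6, -1.6]
opening: 0.032
```

Request:
arm_command:
  xyz:
    - [0,0,-0.1]
    - [0,0,0]
    - [0,0,0]
  turn:
    - [0,0,0]
    - [0,0,0]
    - [0,0,0]

```text
t: 23.68
tool_pos: [0.5737, -0.1044, 0.2911]
orientation: [1.891, 2.508, 0.0]
force: [-0.9, -0.1, 3.0]
opening: 0.0319
```

Request:
arm_command:
  xyz:
    - [0,0,-0.05]
    - [0,0,0]
    - [0,0,0]
  turn:
    - [0,0,0]
    - [0,0,0]
    - [0,0,0]

```text
t: 24.05
tool_pos: [0.5737, -0.1044, 0.2911]
orientation: [1.89, 2.508, 0.0]
force: [-2.9, -0.1, 7.3]
opening: 0.0318
```

Request:
arm_command:
  xyz:
    - [0,0,0]
    - [0,0,0]
    - [0,0,0]
    - [0,0,0]
    - [0,0,0]
    - [0,0,1]
    - [0,0,1.5]
    - [0,0,2]
    - [0,0,2]
    - [0,0,2]
    - [0,0,1.5]
    - [0,0,0]
  turn:
    - [0,0,0]
    - [0,0,0]
    - [0,0,0]
    - [0,0,0]
    - [0,0,0]
    - [0,0,0]
    - [0,0,0]
    - [0,0,0]
    - [0,0,0]
    - [0,0,0]
    - [0,0,0]
    - [0,0,0]
  gripper: 7.0

```text
t: 25.55
tool_pos: [0.574, -0.1045, 0.3922]
orientation: [1.889, 2.507, 0.002]
force: [0.6, -0.6, 0.2]
opening: 0.0702
```

Request:
arm_command:
  xyz:
    - [-0.7,2,0]
    - [-1.2,3.5,0]
    - [-1.4,4.2,0]
    - [-1.4,4.2,0]
    - [-1.4,4.2,0]
    - [-1.4,4.2,0]
    - [-1.4,4.2,0]
    - [-1.4,4.2,0]
    - [-1.4,4.2,0]
    - [-1.2,3,0]
    - [-0.8,2.4,0]
    - [0,0,0]
  turn:
    - [0,0,0]
    - [0,0,0]
    - [0,0,0]
    - [0,0,0]
    - [0,0,0]
    - [0,0,0]
    - [0,0,0]
    - [0,0,0]
    - [0,0,0]
    - [0,0,0]
    - [0,0,0]
    - [0,0,0]

```text
t: 27.05
tool_pos: [0.4348, 0.3003, 0.389]
orientation: [-1.886, -2.511, 0.003]
force: [0.0, -0.1, -0.7]
opening: 0.0699
```

```bash
python3 chk.py pics/s5.png .5735 -.1040 .016 p
```

```text
[0.4348 0.3003 0.389 ] [-1.886 -2.511  0.003] 27.05
side 0.06 21 [ 0.5716 -0.1057] 21.2
side 0.07 26 [ 0.5729 -0.106 ] 25.8
side 0.08 27 [ 0.5728 -0.1061] 24.2
side 0.09 28 [ 0.5727 -0.1055] 20.7
side 0.1 22 [ 0.5723 -0.1057] 11.4
side 0.11 29 [ 0.5729 -0.1059] 20.2
side 0.12 27 [ 0.5725 -0.1065] 11.9
side 0.13 26 [ 0.5725 -0.1059] 18.6
side 0.14 26 [ 0.5724 -0.1064] 15.4
side 0.15 21 [ 0.5722 -0.1063] 17.6
side 0.16 26 [ 0.572  -0.1061] 17.6
side 0.17 48 [ 0.571  -0.0951] 178.0
top 0.16 11 [ 0.575  -0.1063] 5.4
top 0.17 36 [ 0.5737 -0.1041] 79.3
```

View pics/s5.png

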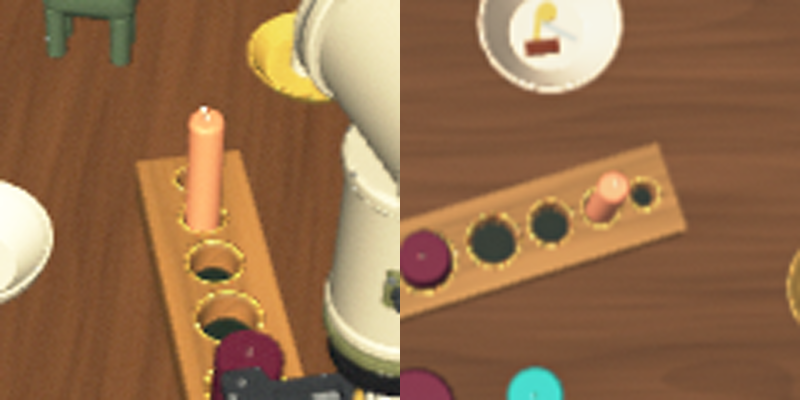

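The peach candle stands upright in cup32, with its top at 0.17 m as it should be. Now the stout ivory candle.

Request:
arm_command:
  xyz:
    - [0.2,-0.1,-2]
    - [0,0,-3]
    - [0,0,-3]
    - [0,0,-2.5]
    - [0,0,-2]
    - [0,0,-1.2]
    - [0,0,-0.6]
    - [0,0,0]
    - [0,0,0]
  turn:
    - [0,0,0]
    - [0,0,0]
    - [0,0,0]
    - [0,0,0]
    - [0,0,0]
    - [0,0,0]
    - [0,0,0]
    - [0,0,0]
    - [0,0,0]

```text
t: 28.28
tool_pos: [0.4389, 0.2978, 0.2481]
orientation: [1.891, 2.508, 0.002]
force: [-0.1, -0.4, 0.5]
opening: 0.0704
```

Request:
arm_command:
  xyz:
    - [0,0,0]
    - [0,0,0]
    - [0,0,0]
    - [0,0,0]
    - [0,0,0]
    - [0,0,0]
    - [0,0,0]
    - [0,0,0]
  turn:
    - [0,0,0]
    - [0,0,0]
    - [0,0,0]
    - [0,0,0]
    - [0,0,0]
    - [0,0,0]
    - [0,0,0]
    - [0,0,0]
  gripper: 4.0
  force: 18

```text
t: 29.28
tool_pos: [0.4386, 0.2977, 0.2475]
orientation: [1.891, 2.509, 0.001]
force: [-1.0, -0.5, 5.9]
opening: 0.0481
```

Request:
arm_command:
  xyz:
    - [0,0,0.6]
    - [0,0,1.2]
    - [0,0,2]
    - [0,0,2]
    - [0,0,2]
    - [0,0,2]
    - [0,0,1.7]
    - [0,0,1]
    - [0.5,-1.4,0]
    - [0.9,-2.4,0]
    - [1.2,-3.4,0]
    - [1.2,-3.4,0]
  turn:
    - [0,0,0]
    - [0,0,0]
    - [0,0,0]
    - [0,0,0]
    - [0,0,0]
    - [0,0,0]
    - [0,0,0]
    - [0,0,0]
    - [0,0,0]
    - [0,0,0]
    - [0,0,0]
    - [0,0,0]

```text
t: 30.78
tool_pos: [0.4766, 0.1898, 0.371]
orientation: [-1.89, -2.508, 0.003]
force: [0.6, 0.5, -2.9]
opening: 0.0481
```

Request:
arm_command:
  xyz:
    - [1.2,-3.4,0]
    - [1.2,-3.4,0]
    - [1.2,-3.4,0]
    - [1.2,-3.4,0]
    - [0.9,-2.4,0]
    - [0.5,-1.4,0]
    - [0.2,-0.6,0]
    - [0,0,0]
    - [0,0,0]
    - [0,0,0]
  turn:
    - [0,0,0]
    - [0,0,0]
    - [0,0,0]
    - [0,0,0]
    - [0,0,0]
    - [0,0,0]
    - [0,0,0]
    - [0,0,0]
    - [0,0,0]
    - [0,0,0]

```text
t: 32.02
tool_pos: [0.5404, 0.0123, 0.3723]
orientation: [1.89, 2.51, 0.0]
force: [0.4, 0.5, -1.1]
opening: 0.0478
```

Request:
arm_command:
  xyz:
    - [0,-0.05,-1]
    - [0,0,-1.5]
    - [0,0,-1.5]
    - [0,0,-1.2]
    - [0,0,-0.8]
    - [0,0,0]
    - [0,0,0]
    - [0,0,0]
  turn:
    - [0,0,0]
    - [0,0,0]
    - [0,0,0]
    - [0,0,0]
    - [0,0,0]
    - [0,0,0]
    - [0,0,0]
    - [0,0,0]

```text
t: 33.02
tool_pos: [0.5408, 0.0111, 0.313]
orientation: [1.89, 2.508, 0.001]
force: [0.8, -0.4, -2.0]
opening: 0.0478
```

```bash
python3 chk.py pics/s6.png .5403 .0132 .024 i
```

```text
[0.5408 0.0111 0.313 ] [1.890e+00 2.508e+00 1.000e-03] 33.025
side 0.07 17 [0.5391 0.0107] 8.9
side 0.08 37 [0.5388 0.011 ] 19.3
side 0.09 32 [0.5387 0.0121] 14.6
side 0.1 35 [0.539  0.0115] 22.0
side 0.11 37 [0.5389 0.0118] 28.9
side 0.12 38 [0.539  0.0116] 23.2
side 0.13 46 [0.5381 0.0119] 72.2
side 0.14 59 [0.5385 0.0123] 205.4
side 0.15 58 [0.5401 0.0122] 172.9
side 0.16 60 [0.5402 0.0124] 189.4
side 0.17 62 [0.5381 0.0127] 188.9
```

View pics/s6.png

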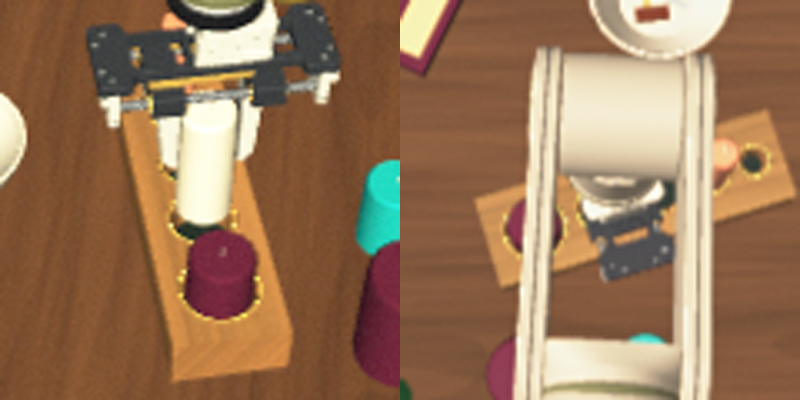

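The stout candle is upright over cup48. The side-view fit (0.5389, 0.0116) agrees with where the seated peach candle puts that cup, (0.5390, 0.0113). Lowering.

Request:
arm_command:
  xyz:
    - [0,0,-0.5]
    - [0,0,-0.6]
    - [0,0,-0.5]
    - [0,0,-0.3]
    - [0,0,-0.3]
    - [0,0,0]
    - [0,0,0]
  turn:
    - [0,0,0]
    - [0,0,0]
    - [0,0,0]
    - [0,0,0]
    - [0,0,0]
    - [0,0,0]
    - [0,0,0]

```text
t: 34.0
tool_pos: [0.5406, 0.0111, 0.2904]
orientation: [1.891, 2.509, 0.0]
force: [-0.0, -0.1, -1.7]
opening: 0.0482
```

Request:
arm_command:
  xyz:
    - [0,0,-0.4]
    - [0,0,-0.5]
    - [0,0,-0.5]
    - [0,0,-0.4]
    - [0,0,-0.2]
    - [0,0,-0.1]
    - [0,0,0]
    - [0,0,0]
  turn:
    - [0,0,0]
    - [0,0,0]
    - [0,0,0]
    - [0,0,0]
    - [0,0,0]
    - [0,0,0]
    - [0,0,0]
    - [0,0,0]

```text
t: 35.0
tool_pos: [0.5406, 0.0111, 0.2694]
orientation: [1.891, 2.509, 0.0]
force: [1.1, 0.5, -1.8]
opening: 0.0482
```

Request:
arm_command:
  xyz:
    - [0,0,-0.1]
    - [0,0,0]
    - [0,0,0]
  turn:
    - [0,0,0]
    - [0,0,0]
    - [0,0,0]

```text
t: 35.38
tool_pos: [0.5405, 0.0111, 0.2682]
orientation: [-1.891, -2.509, 0.0]
force: [1.1, 0.4, -2.4]
opening: 0.0477
```

Request:
arm_command:
  xyz:
    - [0,0,-0.1]
    - [0,0,0]
    - [0,0,0]
  turn:
    - [0,0,0]
    - [0,0,0]
    - [0,0,0]

```text
t: 35.75
tool_pos: [0.5406, 0.0111, 0.2675]
orientation: [1.891, 2.508, 0.0]
force: [-0.4, -0.3, 2.3]
opening: 0.048
```

Request:
arm_command:
  xyz:
    - [0,0,-0.05]
    - [0,0,0]
    - [0,0,0]
  turn:
    - [0,0,0]
    - [0,0,0]
    - [0,0,0]

```text
t: 36.12
tool_pos: [0.5407, 0.0111, 0.2675]
orientation: [1.891, 2.508, 0.0]
force: [-3.9, -0.4, 6.3]
opening: 0.0477
```

Request:
arm_command:
  xyz:
    - [0,0,0]
    - [0,0,0]
    - [0,0,0]
    - [0,0,0]
    - [0,0,0]
    - [0,0,1]
    - [0,0,2]
    - [0,0,2]
    - [0,0,3]
    - [0,0,3]
    - [0,0,3]
    - [0,0,2]
  turn:
    - [0,0,0]
    - [0,0,0]
    - [0,0,0]
    - [0,0,0]
    - [0,0,0]
    - [0,0,0]
    - [0,0,0]
    - [0,0,0]
    - [0,0,0]
    - [0,0,0]
    - [0,0,0]
    - [0,0,0]
  gripper: 7.0

```text
t: 37.62
tool_pos: [0.5407, 0.0111, 0.4292]
orientation: [1.89, 2.507, 0.002]
force: [-0.0, -0.6, -0.4]
opening: 0.0702
```

Request:
arm_command:
  xyz:
    - [-1,3,0]
    - [-1,4,0]
    - [-1,4,0]
    - [-1,4,0]
    - [-1,4,0]
    - [-1,4,0]
    - [-1,4,0]
    - [-1,4,0]
    - [-1,3,0]
    - [-1,2,0]
    - [0,0,0]
    - [0,0,0]
  turn:
    - [0,0,0]
    - [0,0,0]
    - [0,0,0]
    - [0,0,0]
    - [0,0,0]
    - [0,0,0]
    - [0,0,0]
    - [0,0,0]
    - [0,0,0]
    - [0,0,0]
    - [0,0,0]
    - [0,0,0]

```text
t: 39.12
tool_pos: [0.4408, 0.3707, 0.4267]
orientation: [1.891, 2.509, -0.001]
force: [0.2, -0.3, 0.4]
opening: 0.0701
```

```bash
python3 chk.py pics/s7.png .5403 .0125 .024 i
python3 - <<'E'
from h import *
a=[]
for n in ["side","top"]:
    p=read_camera(n); w=cloud(p); a.append(p["frame"][40:340,120:512,::-1])
    for nm,xy,lo,hi,r in [("stub",(.482,-.377),.064,.08,.04),("stout",(.540,.0125),.134,.146,.036),("slim",(.5735,-.105),.164,.176,.025),("big",(.518,.09),.09,.1,.045)]:
        k=(np.hypot(w[...,0]-xy[0],w[...,1]-xy[1])<r)&(w[...,2]>lo)&(w[...,2]<hi)
        if k.sum()>5: q=w[k]; print(n,nm,k.sum(),np.round(q.mean(0),4),np.round(np.ptp(q,axis=0),3),np.median(q[:,2]))
cv2.imwrite("pics/s8.png",np.hstack(a))
E
```

```text
[0.4408 0.3707 0.4267] [ 1.891e+00  2.509e+00 -1.000e-03] 39.125
side 0.06 32 [0.5389 0.0114] 21.2
side 0.07 30 [0.5381 0.0115] 19.0
side 0.08 37 [0.5389 0.0117] 34.1
side 0.09 31 [0.5385 0.0113] 19.7
side 0.1 36 [0.5381 0.0114] 19.1
side 0.11 34 [0.5383 0.0108] 20.0
side 0.12 35 [0.5384 0.0117] 24.2
side 0.13 41 [0.5382 0.0121] 22.7
side 0.14 169 [0.5339 0.0085] 1191.6
top 0.13 13 [0.5415 0.0116] 44.5
top 0.14 128 [0.5527 0.016 ] 929.4
top 0.15 8 [0.541  0.0025] 34.4
side stout 182 [0.5381 0.0161 0.1398] [0.045 0.049 0.012] 0.1400130746173318
side slim 73 [ 0.5714 -0.101   0.1696] [0.029 0.03  0.009] 0.1698113667348743
side big 272 [0.5172 0.0912 0.0949] [0.055 0.058 0.01 ] 0.09482574687459217
top stub 144 [ 0.483  -0.3769  0.0698] [0.047 0.048 0.013] 0.06991309058686246
top stout 143 [0.5407 0.0122 0.1393] [0.042 0.044 0.011] 0.13929587988118897
top slim 70 [ 0.5749 -0.105   0.1691] [0.031 0.03  0.01 ] 0.1688541197546981
top big 186 [0.5198 0.0886 0.0949] [0.054 0.053 0.01 ] 0.09494762854024297
```

View pics/s8.png

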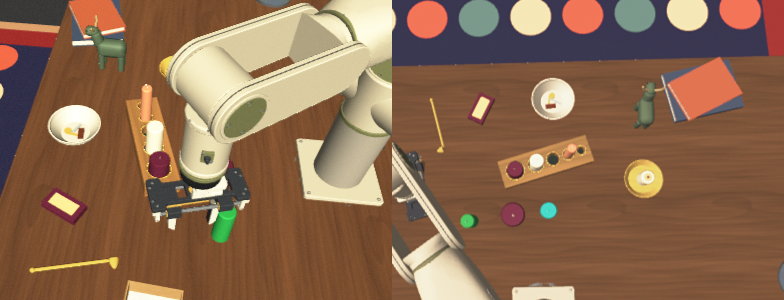

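The last picture shows both candles upright in their cups with the plum one still in place, and the stub upright in the dish at (645,178). Their tops are at 0.140, 0.170 and 0.070 m, as expected. Handing in.

```bash
python3 -c "
from plant import robot
print(robot.close_job())"
```

```text
the job is handed in; nothing more can be done
None
```

The job is done and handed in at about 39 s of the 70 s. I lifted the ivory stub out of its cup and set it in the brass dish. Then I lowered the slim peach candle into cup32 and the stout ivory candle into cup48 until each touched the bottom; the readings there peaked at about 7 N.

The last camera checks, with the arm clear:

| Thing | Top measured | Top expected |
|---|---|---|
| Stub in the dish | 0.070 m | 0.070 m |
| Peach candle | 0.169–0.170 m | 0.170 m |
| Ivory candle | 0.139–0.140 m | 0.140 m |
| Plum candle | 0.095 m | 0.095 m |

- **Standing:** all four stand upright, and the plum candle is where it was. The bystanders that can be seen in the last picture look unmoved; I did not measure them, and most of the carton is out of view.
- **Disagreements:** the two cameras differ by 1–3.5 mm in horizontal position, so I placed the candles by distances measured within one view. Circle fits at the candles' top edges were poor; fits lower down their sides agreed to about 1 mm.
- **Grip reading:** the wrist showed about 6 N upward as the fingers closed on the ivory candle. I did not find the cause, and the candle lifted and seated normally.

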